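Take the depth of the mounting bore in a plinth

TASK

Find how deep the hole in the square plinth is with the depth gauge that stands in the tool block: set the gauge's cross beam on the plinth over the hole, slide the rod down until it bottoms out, and keep pressing it lightly against the bottom for about a second, without ramming it. Then let go and leave the gauge standing upright on the plinth, beam flat on the wood and rod on the bottom of the hole, so that the depth can be read; leave everything else where it is.

Things in the scene. Friction and masses are not known exactly. Their poses are not given: they have to be found in the camera images.
- gauge: Depth gauge: aluminium cross beam, 100 x 28 x 20 mm (its x, y, z), a steel rod through its middle. Origin: centre of the beam's underside, on the rod's axis; z up along the rod. At the start it lies on the tool block, the rod hanging in the block's 16 mm hole. A small brass screw (25 mm to -y of the rod) nips the rod. Carried by the rod's head, the beam comes along. About 150 g.
- gauge_rod (a joint): How far the rod's tip stands out below the beam's underside, in m: 0 flush, grows as the rod is pushed down through the beam, at most 0.095. It is the depth reading. The rod slides against about 2.5 N of friction and stays where it is left. At the start 0.012 to 0.028.
- rod_head (a point): Middle of the knurled steel head at the top of the rod, the grip: a cylinder 22 mm across and 28 mm tall, this point 14 mm below its flat top and 151 mm above the rod's tip.
- rod_tip (a point): Lower end of the rod, 8 mm across; the rod is 165 mm long in all, head included.
- plinth: Square wooden plinth, 110 x 110 mm and 70 mm high, heavy and fixed to the table. Origin: centre of its underside. A blind hole 20 mm across is bored straight down in the middle of its top.
- bore_mouth (a point): Centre of the hole's mouth, level with the plinth's top face, z up.
- bore_floor: Flat bottom of the hole (origin: its centre, on the surface, z up). The hole is 36 to 58 mm deep, different each time. It is hard: when the rod meets it the push rises at once above the sliding friction.
- tool_block: Dark wooden tool block, 64 x 130 mm and 60 mm high (its x, y, z), fixed; origin: centre of its underside. The gauge hangs 35 mm to -y of its middle; in the other half stand awls and pencils, up to 135 mm above the table.
- round_base: Turned round wooden base, 104 mm across and 45 mm high, also bored, fixed; not the one to measure. Origin: centre of its underside.
- pebble: Loose white pebble, 68 mm across, 42 mm high; origin under its centre. Leave it.
- sanding_block: Loose cork sanding block, 60 x 105 x 32 mm; origin under its centre. Leave it.
- glue: Loose white bottle, 48 mm across, 105 mm tall; origin under its centre. Leave it.
- dish: Loose small blue dish, 100 mm across, 32 mm high; origin under its centre. Leave it.
- oil_jar: Loose amber jar, 54 mm across, 70 mm tall; origin under its centre. Leave it.
Not all that is in view belongs to the job. What is shaped like the plinth but blue is not meant. There is more than one size of the gauge; the one meant has the size given above.

How it is judged:
On the way:
1. the rod is bottomed in the plinth's hole with the beam down on the plinth's face, and is held pressed there (distance between rod_tip and bore_floor below 0.01 m and z of rod_tip in the frame of bore_floor below 0.0025 m and z of gauge in the frame of bore_mouth below 0.0035 m and contact force between gauge and bore_floor above 0.3 N and contact force between the fingers and gauge above 0.5 N), for 0.5 s.
At the end, for the whole second after the job is handed in: The gauge stands released and still on the square plinth: rod tip within 2.5 mm of the bottom of the plinth's hole, beam's underside within 2.5 mm of the plinth's top face, upright within 3 degrees. Before that the rod was held pressed on the bottom (over 0.3 N) for at least 0.5 s (distance between rod_tip and bore_floor below 0.01 m and z of rod_tip in the frame of bore_floor below 0.0025 m and z of gauge in the frame of bore_mouth below 0.0025 m and angle between gauge's own z axis and vertical below 0.05 rad and linear speed of gauge below 0.02 m/s); the robot touches nothing.
It fails at once if the rod is rammed against the bottom of the hole (over 60 N) (contact force between gauge and bore_floor above 60 N).
It fails at once if a bystander is moved by more than 20 mm (distance of any of pebble, sanding_block, glue, dish, oil_jar from where it was at the start of the episode above 0.02 m).
It also fails if it takes over 45 s, if anything falls off the work surface, if the arm or the gripper's body presses on something with over 40 N, if the wrist force passes 120 N, or if a joint passes its speed limit or range.

ROBOT

A 6-joint arm with a two-finger parallel gripper is mounted at the origin on the work surface. World frame = base frame: x ahead of the robot, y to its left, z up, the work surface at z = 0. Lengths are in m, angles in rad, forces in N, time in s.
With the tool pointing down it reaches from about 0.3 to 0.75 m from the base axis. Payload 8.5 kg.
Tool frame: the origin (TCP) lies at the very end of the fingers, on their centre line; the grasp point (between the pads) lies 19 mm behind it; x points along the fingers, z is the direction in which the jaws open and shut, and the axes are right-handed (so a half turn about x gives the same grasp; the last joint's range is limited). The gripper opens to 85 mm and grips with 20 to 120 N. Pads are 22 mm wide; open, the fingers measure 114 mm over their backs; the gripper's body (76 mm by 85 mm) begins 54 mm behind the grasp point. The pads swing forward as they close: fully open they stand 13 mm farther back than shut.
Start: joints at [0.982, 0.381, 1.297, -0, 1.464, -0.215], TCP at [0.201, 0.512, 0.231] pointing down, gripper open.
Joint ranges: [-3.11, 3.11], [-0.89, 2.33], [0.22, 2.48], [-1.42, 4.56], [0.17, 2.85], [-2.88, 2.88]. Speed limits (rad/s): [2.39, 2.39, 3.14, 3.14, 3.14, 3.14].

INTERFACE

Orientations are given as a rotation vector (axis times angle).
In Python, from bench import arm, imaging, hand_in gives the robot as it stands.
- The arm moves only by the shell command python3 -m jog 'ROWS' [FORCE]. ROWS is JSON, a list of rows, each an object of numbers: "tx", "ty", "tz": the shift along the tool's x, y, z in cm; "wx", "wy", "wz": the turn, a rotation vector about the tool's x, y, z in rad; "grip": the finger opening in cm, from 0 to 8.54. A call has 1 to 8 rows; each row is the pose to reach, as a shift and turn from the pose measured when the call began, along the tool's axes at that moment; what a row does not reach only later rows make up. A row lasts 1/10 s, in which the tool goes at most 50 mm and 8.59 degrees, less where a joint would pass 70% of its speed; a pose out of reach is approached as far as the arm can. A call with a gripper value outside its range is refused whole. The fingers move at their own pace and stop on an object; FORCE is the grip in N (left out, the last holds). Time passes only in rows, so rows that repeat a pose let the fingers close. It gives the time, the measured TCP pose, the force and the opening at its end, in the units of the state.
- arm.get_obs(): the state, without advancing time (a new reading comes with each control period).
- imaging.snapshot(name): name is "scene" or "top" or "wrist"; returns a dict with "frame" (384x512x3 uint8, blue, green, red), "mtx" (3x3 intrinsics, pixels), "k1" (the pictures are not rectified: a ray, as slopes to the right and down, at radius r is drawn at 1 + k1 r^2 times it, then the intrinsics apply), "world_from_camera" (4x4, takes a point from camera to world coordinates). Camera axes: x right, y up, looking along -z (the intrinsics and any distortion apply to the point x, -y, -z); pixel columns grow to the right and rows downward; lengths in m; the calibration is good to about 2 mm. A picture is of the moment at which its call begins. There is no depth.
- hand_in(): hands the job in, once; it reports no verdict.
The state is a dict: "t": time; "joint_positions": joint angles; "joint_vel": joint speeds; "joint_torque": joint torques, N m; "eef_pos": TCP position; "tcp_rot": TCP orientation; "ft_force": force on the tool from outside, world axes, zero at the start; "ft_torque": the same for the moment, N m; "opening": finger opening in m.
Only numpy, scipy, OpenCV 4.12 (cv2) and the standard library are available. Lean on these libraries where they do the work, as an engineer would, in place of code of your own. Each camera call takes 0.05 s, during which the arm holds its last target.

## Working session

There is one attempt and no reset: what is moved stays moved. The work goes in short steps, Python scripts to look and compute and a shell command to move; the robot and the scene stay as the last step left them, time stands still between calls to the robot, and variables do not carry over. Pictures are saved under pics/ and viewed, and the job is handed in when it is done.

```bash
ls; mkdir -p pics; cat > h.py <<'E'
import numpy as np,cv2
from bench import arm,imaging
def snap(n,f):
    s=imaging.snapshot(n); cv2.imwrite('pics/'+f+'.png',s['frame']); np.savez('pics/'+f+'.npz',**{k:np.array(v) for k,v in s.items()}); return s
def load(f): return dict(np.load('pics/'+f+'.npz'))
def ray(s,u,v):
    K=np.array(s['mtx']);k=float(s['k1'])
    d=np.array([-k and -k or 0])
    p=cv2.undistortPoints(np.array([[[u,v]]],float),K,np.array([k,0,0,0.]))[0,0]
    T=np.array(s['world_from_camera']); d=T[:3,:3]@np.array([p[0],-p[1],-1]); return T[:3,3],d/np.linalg.norm(d)
def onz(s,u,v,z):
    o,d=ray(s,u,v); return o+d*(z-o[2])/d[2]
def proj(s,P):
    T=np.linalg.inv(np.array(s['world_from_camera'])); c=T[:3,:3]@np.asarray(P,float)+T[:3,3]
    x,y=c[0]/-c[2],-c[1]/-c[2]; r=1+float(s['k1'])*(x*x+y*y); K=np.array(s['mtx']); return K[0,0]*x*r+K[0,2],K[1,1]*y*r+K[1,2]
E
python3 - <<'E'
from h import *
for n in('scene','top','wrist'):
    s=snap(n,n+'0'); print(n,np.round(s['mtx'],1).tolist(),s['k1'],np.round(s['world_from_camera'],3).tolist())
print(arm.get_obs())
E
```

```text
pics
scene [[408.0, 0.0, 255.7], [0.0, 408.0, 196.7], [0.0, 0.0, 1.0]] 0.036004013114443484 [[0.885, -0.27, 0.378, 1.018], [0.465, 0.507, -0.726, -0.998], [0.005, 0.819, 0.574, 0.934], [0.0, 0.0, 0.0, 1.0]]
top [[365.0, 0.0, 263.4], [0.0, 365.0, 195.3], [0.0, 0.0, 1.0]] -0.028125007196560692 [[0.017, 0.991, -0.132, 0.35], [-1.0, 0.018, 0.01, 0.028], [0.012, 0.132, 0.991, 1.234], [0.0, 0.0, 0.0, 1.0]]
wrist [[332.1, 0.0, 253.6], [0.0, 332.1, 192.9], [0.0, 0.0, 1.0]] -0.024813610532270387 [[0.364, -0.887, -0.284, 0.128], [0.931, 0.346, 0.113, 0.541], [-0.002, -0.306, 0.952, 0.373], [0.0, 0.0, 0.0, 1.0]]
{'t': 0.15, 'joint_positions': array([ 9.81726707e-01,  3.81065493e-01,  1.29800034e+00, -9.51836653e-06,
        1.46361729e+00, -2.15296342e-01]), 'joint_vel': array([-6.15097699e-04, -1.83027269e-03, -1.77956000e-03, -2.48848499e-04,
       -2.30093007e-04,  1.14050759e-05]), 'joint_torque': array([ 1.96761575e-03, -4.48624420e+01, -2.31344211e+01, -1.63154700e-04,
        3.83999955e-03, -5.76467437e-05]), 'eef_pos': array([0.20070512, 0.51184617, 0.2308697 ]), 'tcp_rot': array([-0.93009235,  1.36419013,  0.92940503]), 'ft_force': array([0.32099589, 0.17258356, 0.30190232]), 'ft_torque': array([-0.01104728, -0.02087091, -0.00838615]), 'opening': 0.08535149691792412}
```

View pics/scene0.png

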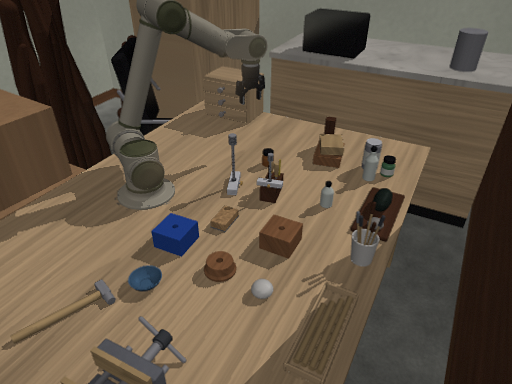

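View pics/top0.png

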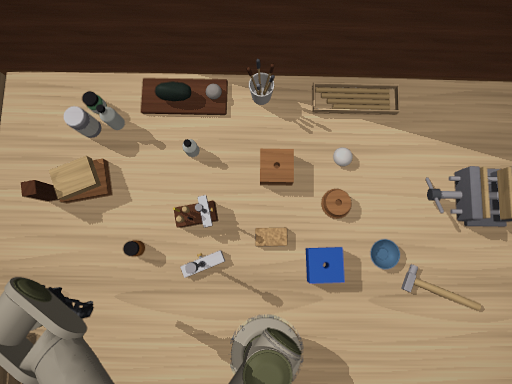

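View pics/wrist0.png

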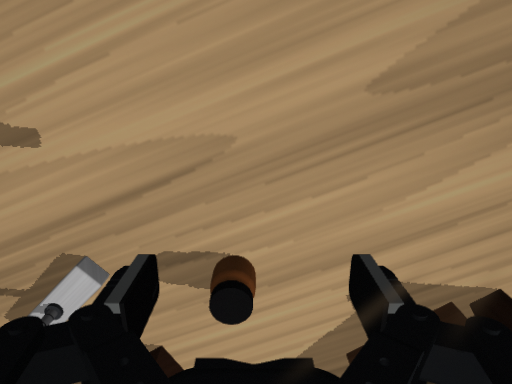

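The wrist picture shows the oil jar at (232,290) and the larger gauge at lower left. There are two gauge candidates. One lies on the dark block (top ~(205,210), scene ~(270,180)). The other stands on the table (top ~(203,264), scene ~(233,170)) and looks longer. The description fits the one in the block. There are also two square blocks: the brown one (top (277,166)) is the plinth, and the blue one (325,265) is not. I'll check both in crops.

```bash
python3 - <<'E'
from h import *
t=load('top0');s=load('scene0')
a=cv2.resize(t['frame'][185:285,165:265],(400,400),interpolation=cv2.INTER_CUBIC)
b=cv2.resize(s['frame'][125:205,220:300],(400,400),interpolation=cv2.INTER_CUBIC)
cv2.imwrite('pics/crop1.png',np.hstack([a,b]))
a=cv2.resize(t['frame'][140:195,250:305],(440,440),interpolation=cv2.INTER_CUBIC)
cv2.imwrite('pics/crop2.png',a)
E
```

```text
(no output)
```

View pics/crop1.png

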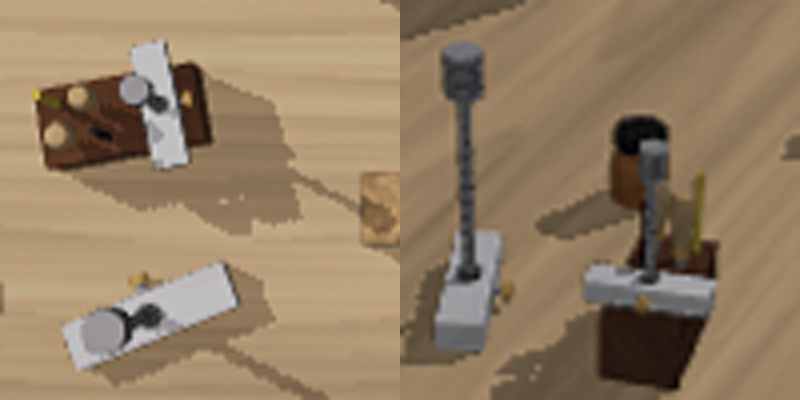

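View pics/crop2.png

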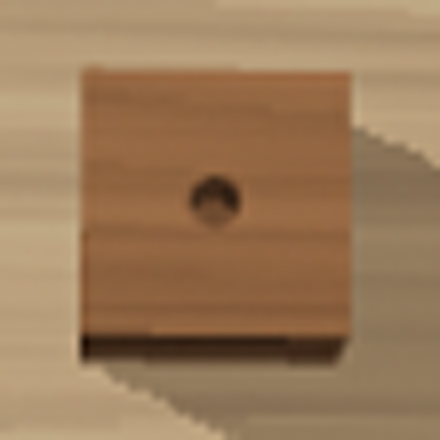

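```bash
python3 - <<'E'
from h import *
t=load('top0');s=load('scene0')
def tri(u1,v1,u2,v2):
    o1,d1=ray(t,u1,v1);o2,d2=ray(s,u2,v2)
    A=np.stack([d1,-d2],1);x=np.linalg.lstsq(A,o2-o1,rcond=None)[0]
    p,q=o1+d1*x[0],o2+d2*x[1]; return (p+q)/2,np.linalg.norm(p-q)
# beam corners top face (crop, centre of resized px)
c=lambda x,y:(x/4+165-.5,y/4+185-.5)
P=[onz(t,*c(x,y),0.08) for x,y in[(131,45),(164,40),(188,160),(156,167)]]
for p in P: print(np.round(p,4))
print('beam c',np.mean(P,0).round(4),[np.linalg.norm(P[i]-P[i-1]).round(4) for i in range(4)])
e=(P[2]+P[3]-P[0]-P[1])/2;print('beam ang',np.degrees(np.arctan2(e[1],e[0])))
P2=[onz(t,*c(x,y),0.02) for x,y in[(63,325),(224,262),(240,300),(79,370)]]
print('other',[np.linalg.norm(P2[i]-P2[i-1]).round(4) for i in range(4)])
# base of rod at beam top
print('rod base',onz(t,*c(157,103),.08))
# block corners z=.06
for x,y in[(35,92),(197,62),(212,145),(47,169)]: print('blk',onz(t,*c(x,y),.06).round(4))
# head top
hu,hv=c(134,89); su,sv=(654-400)/5+220-.5,147/5+125-.5
print('head top',tri(hu,hv,su,sv))
for z in(.197,.205,.213): print(z,onz(t,hu,hv,z).round(4),onz(s,su,sv,z).round(4))
# plinth
f=t['frame'];b,g,r=[f[...,i].astype(int) for i in range(3)]
d=lambda x,y:(x/8+250-.5,y/8+140-.5)
Q=[onz(t,*d(x,y),.07) for x,y in[(80,70),(352,70),(352,337),(80,337)]]
for q in Q: print('pl',q.round(4))
print(np.mean(Q,0).round(4),'bore',onz(t,*d(215,201),.07).round(4))
E
```

```text
[0.4977 0.227  0.08  ]
[0.5022 0.2009 0.08  ]
[0.4072 0.1785 0.08  ]
[0.4012 0.2035 0.08  ]
beam c [0.4521 0.2025 0.08  ] [np.float64(0.0993), np.float64(0.0265), np.float64(0.0976), np.float64(0.0257)]
beam ang -166.4988873733242
other [np.float64(0.0387), np.float64(0.1405), np.float64(0.0337), np.float64(0.1421)]
rod base [0.45177874 0.20459812 0.08      ]
blk [0.4607 0.3063 0.06  ]
blk [0.4874 0.1766 0.06  ]
blk [0.4205 0.1623 0.06  ]
blk [0.3989 0.2938 0.06  ]
head top (array([0.45155155, 0.20374916, 0.19629501]), np.float64(0.0008192000419845326))
0.197 [0.4511 0.2034 0.197 ] [0.4524 0.2029 0.197 ]
0.205 [0.4503 0.2021 0.205 ] [0.4585 0.1899 0.205 ]
0.213 [0.4496 0.2007 0.213 ] [0.4647 0.1768 0.213 ]
pl [0.6594 0.0317 0.07  ]
pl [ 0.6616 -0.0797  0.07  ]
pl [ 0.5507 -0.0802  0.07  ]
pl [0.5486 0.0297 0.07  ]
[ 0.6051 -0.0246  0.07  ] bore [ 0.6057 -0.0242  0.07  ]
```

Checks agree. The gauge in the block measures about 99 × 26 mm with the rod base and head at about (0.452, 0.203); the free-standing one measures about 141 × 36 mm, so it is not meant. The plinth measures about 110 × 111 mm with its bore at (0.605, -0.024), in the middle of the face. Next is the other gauge's height and the tool axes.

```bash
cat >> h.py <<'E'
from scipy.spatial.transform import Rotation as R
def tri(t,a,s,b):
    o1,d1=ray(t,*a);o2,d2=ray(s,*b)
    x=np.linalg.lstsq(np.stack([d1,-d2],1),o2-o1,rcond=None)[0]
    p,q=o1+d1*x[0],o2+d2*x[1]; return (p+q)/2,np.linalg.norm(p-q)
def need(target,o=None):
    o=o or arm.get_obs(); M=R.from_rotvec(o['tcp_rot']).as_matrix()
    return (M.T@(np.array(target)-o['eef_pos'])*100).round(2)
E
python3 - <<'E'
from h import *
t=load('top0');s=load('scene0')
print(tri(t,(105/4+164.5,330/4+184.5),s,(63/5+219.5,50/5+124.5)))
o=arm.get_obs();print(R.from_rotvec(o['tcp_rot']).as_matrix().round(4))
print(need([.4517,.2033,.29]))
E
```

```text
(array([0.28475297, 0.2107829 , 0.23319422]), np.float64(0.0012250778478028745))
[[-6.000e-04 -9.310e-01  3.651e-01]
 [-9.000e-04  3.651e-01  9.310e-01]
 [-1.000e+00  2.000e-04 -1.100e-03]]
[ -5.9  -34.63 -19.57]
```

```bash
python3 -m jog '[{"tx":-5,"ty":-3,"tz":-1.5},{"tx":-5.9,"ty":-34.6,"tz":-19.6},{"tx":-5.9,"ty":-34.6,"tz":-19.6},{"tx":-5.9,"ty":-34.6,"tz":-19.6},{"tx":-5.9,"ty":-34.6,"tz":-19.6},{"tx":-5.9,"ty":-34.6,"tz":-19.6},{"tx":-5.9,"ty":-34.6,"tz":-19.6},{"tx":-5.9,"ty":-34.6,"tz":-19.6}]' 30
python3 -m jog '[{"grip":8.54},{"grip":8.54}]'
python3 - <<'E'
from h import *
snap('wrist','wrist1')
print(need([.4517,.2033,.164]),arm.get_obs()['joint_positions'].round(3))
E
```

```text
[  6.71 -34.63 -19.56] [ 0.982  0.381  1.298 -0.     1.464 -0.215]validation failed for argument at $[0]...
validation failed for argument at $[0]...
```

View pics/wrist1.png

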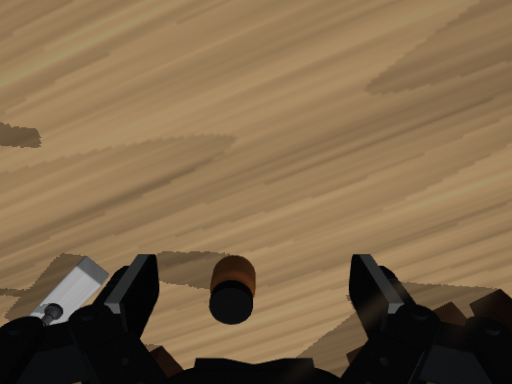

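The move was refused and nothing moved. The rows probably need all seven keys.

```bash
python3 -m jog '[{"tx":-5,"ty":-3,"tz":-1.5,"wx":0,"wy":0,"wz":0,"grip":8.5}]' 30
```

```text
t: 0.3
eef_pos: [0.2175, 0.4906, 0.2684]
tcp_rot: [-0.936, 1.374, 0.931]
ft_force: [1.1, -0.2, 0.7]
opening: 0.0852
```

```bash
python3 - <<'E'
from h import *
print(need([.4517,.2033,.29]))
E
```

```text
[ -2.07 -32.24 -18.31]
```

```bash
python3 -m jog '[{"tx":-2,"ty":-4,"tz":-2.3,"wx":0,"wy":0,"wz":0,"grip":8.5},{"tx":-2,"ty":-8,"tz":-4.6,"wx":0,"wy":0,"wz":0,"grip":8.5},{"tx":-2,"ty":-12,"tz":-6.9,"wx":0,"wy":0,"wz":0,"grip":8.5},{"tx":-2,"ty":-16,"tz":-9.2,"wx":0,"wy":0,"wz":0,"grip":8.5},{"tx":-2,"ty":-20,"tz":-11.5,"wx":0,"wy":0,"wz":0,"grip":8.5},{"tx":-2,"ty":-24,"tz":-13.8,"wx":0,"wy":0,"wz":0,"grip":8.5},{"tx":-2,"ty":-28,"tz":-16,"wx":0,"wy":0,"wz":0,"grip":8.5},{"tx":-2,"ty":-32.2,"tz":-18.3,"wx":0,"wy":0,"wz":0,"grip":8.5}]' 30
python3 - <<'E'
from h import *
M=R.from_rotvec(arm.get_obs()['tcp_rot']).as_matrix();print(M.round(4))
print(need([.4517,.2033,.27]))
E
```

```text
t: 1.1
eef_pos: [0.4521, 0.2019, 0.2893]
tcp_rot: [-0.936, 1.374, 0.931]
ft_force: [0.3, 0.6, 0.0]
opening: 0.0848
[[-0.0074 -0.932   0.3624]
 [-0.0088  0.3624  0.932 ]
 [-0.9999  0.0037 -0.0109]]
[1.93 0.08 0.14]
```

```bash
python3 -m jog '[{"tx":0,"ty":0.1,"tz":0.1,"wx":0,"wy":0,"wz":0,"grip":8.5},{"tx":0,"ty":0.1,"tz":0.1,"wx":0,"wy":0,"wz":0,"grip":8.5}]'
python3 - <<'E'
from h import *
M=R.from_rotvec(arm.get_obs()['tcp_rot']).as_matrix();print(M.round(4))
s=snap('wrist','wrist2');t=snap('top','top2')
print(need([.4517,.2033,.164]))
for P in([.4517,.2033,.197],[.4517,.2033,.08]): print(proj(s,P))
E
```

```text
t: 1.3
eef_pos: [0.4518, 0.2025, 0.289]
tcp_rot: [-0.934, 1.375, 0.93]
ft_force: [-0.5, 1.3, 0.1]
opening: 0.0849
[[-0.0084 -0.9312  0.3643]
 [-0.0088  0.3644  0.9312]
 [-0.9999  0.0046 -0.0112]]
[12.53 -0.14  0.11]
(np.float64(255.92984166436938), np.float64(196.8826609951058))
(np.float64(256.48200816729263), np.float64(162.9791121708572))
```

View pics/wrist2.png

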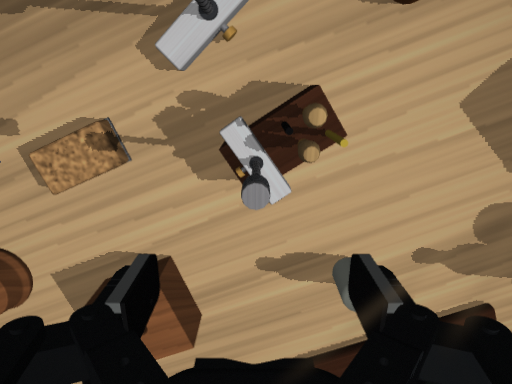

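The head appears at (256,195) against a predicted (256,197), so the position holds. I'll descend and correct the 0.8° tilt.

```bash
python3 -m jog '[{"tx":3,"ty":0,"tz":0,"wx":0,"wy":-0.011,"wz":-0.005,"grip":8.5},{"tx":6,"ty":-0.1,"tz":0.1,"wx":0,"wy":-0.011,"wz":-0.005,"grip":8.5},{"tx":9,"ty":-0.1,"tz":0.1,"wx":0,"wy":-0.011,"wz":-0.005,"grip":8.5},{"tx":11.5,"ty":-0.1,"tz":0.1,"wx":0,"wy":-0.011,"wz":-0.005,"grip":8.5},{"tx":12.5,"ty":-0.1,"tz":0.1,"wx":0,"wy":-0.011,"wz":-0.005,"grip":8.5},{"tx":12.5,"ty":-0.1,"tz":0.1,"wx":0,"wy":-0.011,"wz":-0.005,"grip":8.5},{"tx":12.5,"ty":-0.1,"tz":0.1,"wx":0,"wy":-0.011,"wz":-0.005,"grip":8.5}]' 30
python3 - <<'E'
from h import *
M=R.from_rotvec(arm.get_obs()['tcp_rot']).as_matrix();print(M.round(4))
s=snap('wrist','wrist3');snap('scene','scene3')
print(need([.4517,.2033,.164]))
E
```

```text
t: 2.1
eef_pos: [0.4516, 0.2039, 0.1655]
tcp_rot: [-0.934, 1.359, 0.932]
ft_force: [-0.0, 0.6, 0.9]
opening: 0.0851
[[ 2.700e-03 -9.327e-01  3.607e-01]
 [ 1.000e-04  3.607e-01  9.327e-01]
 [-1.000e+00 -2.500e-03  1.100e-03]]
[ 0.16 -0.01 -0.04]
```

View pics/wrist3.png

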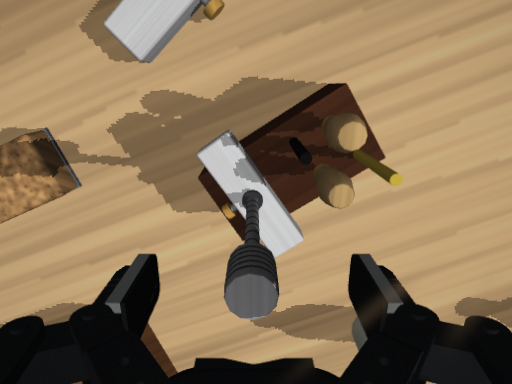

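View pics/scene3.png

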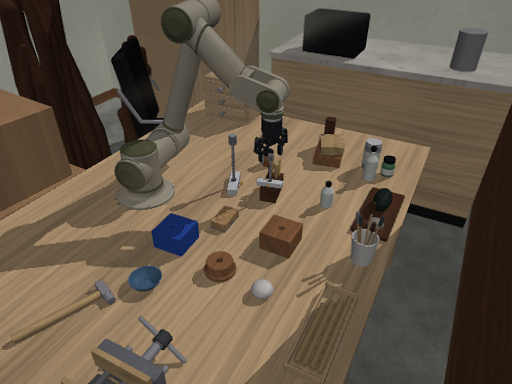

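The head top at (251,295) sits midway between the fingers (inner edges about 158 and 350). I'll close the gripper, then lift a little.

```bash
python3 -m jog '[{"tx":0.1,"ty":0,"tz":0,"wx":0,"wy":0,"wz":0,"grip":5},{"tx":0.1,"ty":0,"tz":0,"wx":0,"wy":0,"wz":0,"grip":3.5},{"tx":0.1,"ty":0,"tz":0,"wx":0,"wy":0,"wz":0,"grip":1},{"tx":0.1,"ty":0,"tz":0,"wx":0,"wy":0,"wz":0,"grip":1},{"tx":0.1,"ty":0,"tz":0,"wx":0,"wy":0,"wz":0,"grip":1},{"tx":0.1,"ty":0,"tz":0,"wx":0,"wy":0,"wz":0,"grip":1},{"tx":0.1,"ty":0,"tz":0,"wx":0,"wy":0,"wz":0,"grip":1}]' 30
python3 -m jog '[{"tx":0,"ty":0,"tz":0,"wx":0,"wy":0,"wz":0,"grip":1},{"tx":0,"ty":0,"tz":0,"wx":0,"wy":0,"wz":0,"grip":1}]' 30
python3 - <<'E'
from h import *
s=snap('wrist','wrist4');o=arm.get_obs();print(o['joint_positions'].round(3),o['ft_force'])
E
```

```text
t: 2.9
eef_pos: [0.4518, 0.2036, 0.1647]
tcp_rot: [-0.934, 1.359, 0.931]
ft_force: [-0.8, 0.2, 1.8]
opening: 0.0213
t: 3.1
eef_pos: [0.4517, 0.2036, 0.1647]
tcp_rot: [-0.934, 1.359, 0.931]
ft_force: [-1.1, 0.1, 1.0]
opening: 0.0209
[ 1.840e-01  3.480e-01  1.558e+00 -1.000e-03  1.232e+00 -1.017e+00] [-0.14147515 -0.55305343  1.83366166]
```

View pics/wrist4.png

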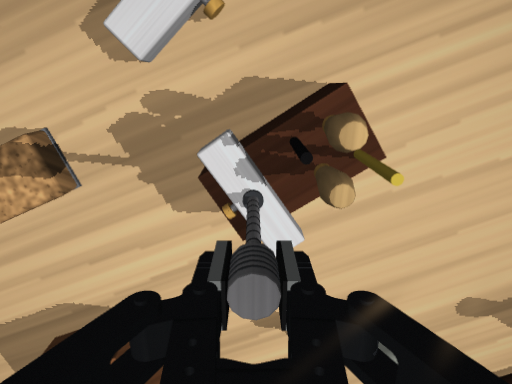

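```bash
python3 -m jog '[{"tx":-1,"ty":0,"tz":0,"wx":0,"wy":0,"wz":0,"grip":1},{"tx":-2.5,"ty":0,"tz":0,"wx":0,"wy":0,"wz":0,"grip":1},{"tx":-4,"ty":0,"tz":0,"wx":0,"wy":0,"wz":0,"grip":1},{"tx":-6,"ty":0,"tz":0,"wx":0,"wy":0,"wz":0,"grip":1},{"tx":-8,"ty":0,"tz":0,"wx":0,"wy":0,"wz":0,"grip":1},{"tx":-9.5,"ty":0,"tz":0,"wx":0,"wy":0,"wz":0,"grip":1},{"tx":-10,"ty":0,"tz":0,"wx":0,"wy":0,"wz":0,"grip":1},{"tx":-10,"ty":0,"tz":0,"wx":0,"wy":0,"wz":0,"grip":1}]' 30
python3 - <<'E'
from h import *
snap('wrist','wrist5');s=snap('scene','scene5');o=arm.get_obs();print(o['ft_force'])
M=R.from_rotvec(o['tcp_rot']).as_matrix();print(M.round(4));print(need([.6055,-.0244,.264]))
cv2.imwrite('pics/crop5.png',cv2.resize(s['frame'][90:210,200:320],(600,600),interpolation=cv2.INTER_CUBIC))
E
```

```text
t: 3.95
eef_pos: [0.4515, 0.2036, 0.2652]
tcp_rot: [-0.934, 1.358, 0.93]
ft_force: [-0.5, -0.3, -2.1]
opening: 0.021
[-0.23222519 -0.31674646 -1.38481082]
[[ 2.100e-03 -9.325e-01  3.612e-01]
 [-2.000e-04  3.612e-01  9.325e-01]
 [-1.000e+00 -2.000e-03  6.000e-04]]
[  0.04 -22.63 -15.68]
```

View pics/wrist5.png

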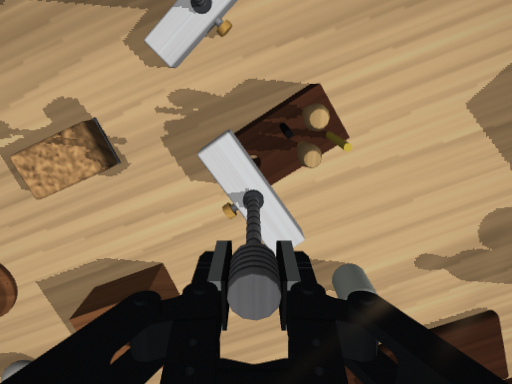

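View pics/crop5.png

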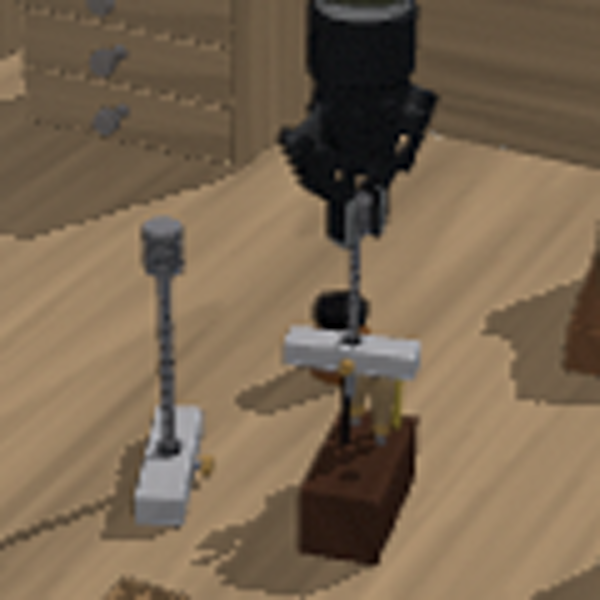

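The gauge is lifted and hangs upright, with the tip clear of the block (about (345,440) in the crop). I'll carry it to the plinth.

```bash
python3 -m jog '[{"tx":0,"ty":-2,"tz":-1.4,"wx":0,"wy":0,"wz":0,"grip":1},{"tx":0,"ty":-5,"tz":-3.5,"wx":0,"wy":0,"wz":0,"grip":1},{"tx":0,"ty":-9,"tz":-6.2,"wx":0,"wy":0,"wz":0,"grip":1},{"tx":0,"ty":-13,"tz":-9,"wx":0,"wy":0,"wz":0,"grip":1},{"tx":0,"ty":-17,"tz":-11.8,"wx":0,"wy":0,"wz":0,"grip":1},{"tx":0,"ty":-20.5,"tz":-14.2,"wx":0,"wy":0,"wz":0,"grip":1},{"tx":0,"ty":-22.6,"tz":-15.7,"wx":0,"wy":0,"wz":0,"grip":1},{"tx":0,"ty":-22.6,"tz":-15.7,"wx":0,"wy":0,"wz":0,"grip":1}]' 30
python3 -m jog '[{"tx":0,"ty":0,"tz":0,"wx":0,"wy":0,"wz":0,"grip":1},{"tx":0,"ty":0,"tz":0,"wx":0,"wy":0,"wz":0,"grip":1}]' 30
python3 - <<'E'
from h import *
s=snap('wrist','wrist6');s2=snap('scene','scene6');snap('top','top6');o=arm.get_obs()
M=R.from_rotvec(o['tcp_rot']).as_matrix();print(M.round(4));print(need([.6055,-.0244,.264]))
print(proj(s,[.6055,-.0244,.07]))
cv2.imwrite('pics/crop6.png',cv2.resize(s2['frame'][130:270,220:360],(600,600),interpolation=cv2.INTER_CUBIC))
E
```

```text
t: 4.85
eef_pos: [0.6062, -0.0275, 0.2622]
tcp_rot: [-0.93, 1.363, 0.93]
ft_force: [-0.8, -0.5, -1.7]
opening: 0.021
t: 5.05
eef_pos: [0.6057, -0.0268, 0.2614]
tcp_rot: [-0.929, 1.364, 0.932]
ft_force: [-0.9, 1.1, -1.6]
opening: 0.0211
[[-6.000e-04 -9.316e-01  3.635e-01]
 [ 1.000e-04  3.635e-01  9.316e-01]
 [-1.000e+00  6.000e-04 -1.000e-04]]
[-0.16  0.11  0.19]
(np.float64(255.93273002695415), np.float64(165.62102797089278))
```

View pics/wrist6.png

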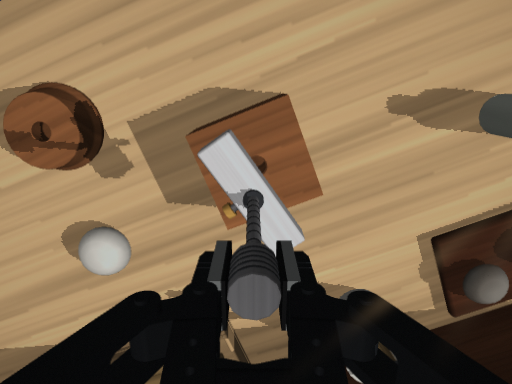

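View pics/crop6.png

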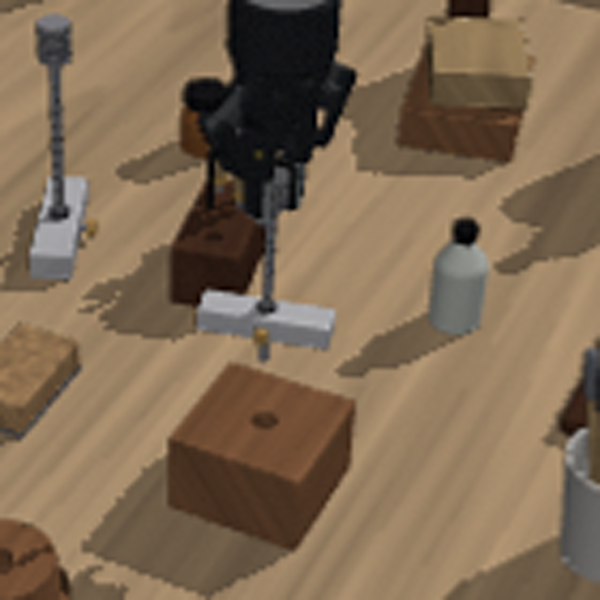

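View pics/top6.png

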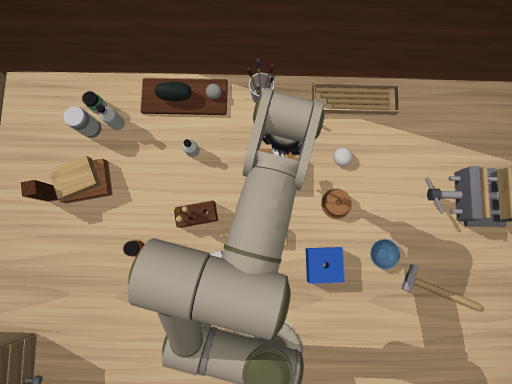

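```bash
python3 - <<'E'
from h import *
s=load('scene6')
c=lambda x,y:(x*140/600+219.6,y*140/600+129.6)
print('bore scene',onz(s,*c(265,420),.07)); 
print('tip scene',onz(s,*c(263,358),.128),'beam rod exit/top',onz(s,*c(266,306),.128+.028+.02))
w=load('wrist6'); print('wrist bore edge', [onz(w,*p,.07).round(4) for p in((267,163),(262,155))])
x=cv2.resize(s['frame'][195:240,260:305],(540,540),interpolation=cv2.INTER_CUBIC)
w=cv2.resize(w['frame'][130:220,210:300],(540,540),interpolation=cv2.INTER_CUBIC)
cv2.imwrite('pics/crop7.png',cv2.resize(np.hstack([x,w]),(800,400)))
E
```

```text
bore scene [ 0.60800779 -0.02420566  0.07      ]
tip scene [ 0.60319502 -0.02303542  0.128     ] beam rod exit/top [ 0.60311526 -0.02215607  0.176     ]
wrist bore edge [array([ 0.6071, -0.0128,  0.07  ]), array([ 0.5974, -0.0146,  0.07  ])]
```

View pics/crop7.png

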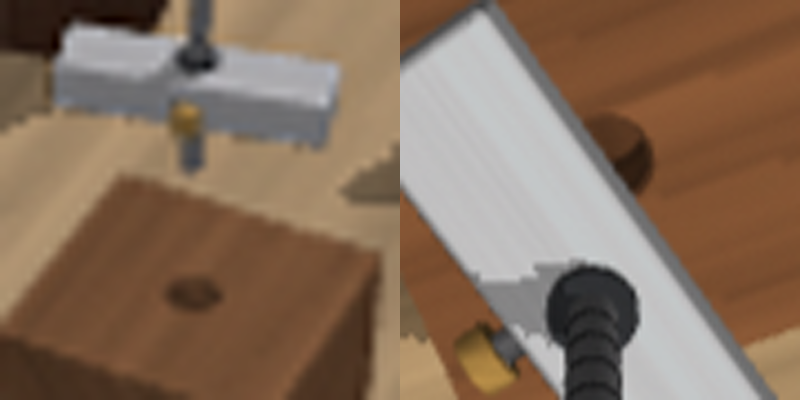

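Top and scene put the bore at x 0.606 and 0.608, and scene puts the tip about 3 mm short in x. I'll go down to about 8 mm above the face and recheck there, where height errors cancel.

```bash
python3 - <<'E'
from h import *
print(need([.607,-.0244,.213]))
E
python3 -m jog '[{"tx":1,"ty":-0.02,"tz":0.2,"wx":0,"wy":0,"wz":0,"grip":1},{"tx":2.5,"ty":-0.03,"tz":0.27,"wx":0,"wy":0,"wz":0,"grip":1},{"tx":4,"ty":-0.03,"tz":0.27,"wx":0,"wy":0,"wz":0,"grip":1},{"tx":4.6,"ty":-0.03,"tz":0.27,"wx":0,"wy":0,"wz":0,"grip":1},{"tx":4.6,"ty":-0.03,"tz":0.27,"wx":0,"wy":0,"wz":0,"grip":1},{"tx":4.6,"ty":-0.03,"tz":0.27,"wx":0,"wy":0,"wz":0,"grip":1}]' 30
python3 - <<'E'
from h import *
s=snap('scene','scene8');w=snap('wrist','wrist8')
x=cv2.resize(s['frame'][195:245,255:305],(600,600),interpolation=cv2.INTER_CUBIC)
cv2.imwrite('pics/crop8.png',x)
E
```

```text
[ 4.94 -0.04  0.24]
t: 5.8
eef_pos: [0.6072, -0.024, 0.2169]
tcp_rot: [-0.931, 1.362, 0.931]
ft_force: [0.4, 0.1, -1.9]
opening: 0.0211
```

View pics/crop8.png

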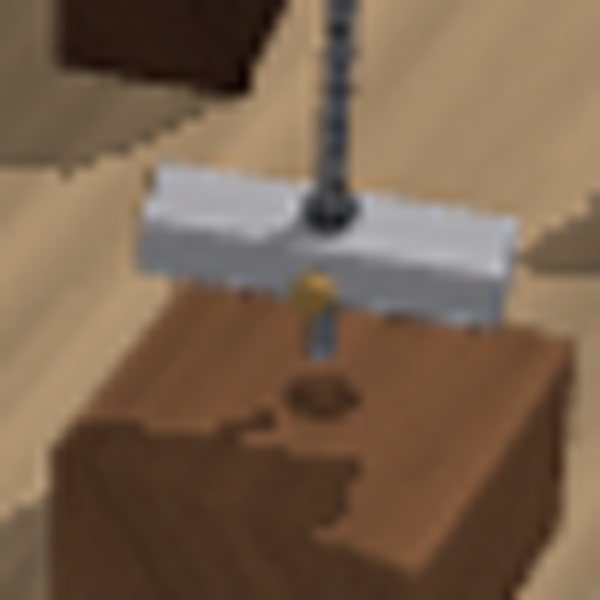

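View pics/wrist8.png

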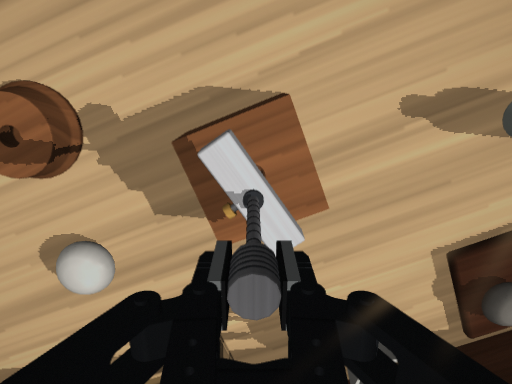

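```bash
python3 - <<'E'
from h import *
s=load('scene8')
print(onz(s,281.17,223.9,.084),onz(s,281.25,227.58,.07)); print(proj(s,[.608,-.0242,.07]),proj(s,[.608,-.0242,.084]))
E
```

```text
[ 0.60581045 -0.02288004  0.084     ] [ 0.6074253  -0.02439758  0.07      ]
(np.float64(281.4319159875294), np.float64(227.59834305831833)) (np.float64(281.6045546123726), np.float64(224.31722833498773))
```

The tip is within about 2 mm of the bore axis, against 6 mm of clearance. I'll shift by about 1 mm and enter the hole gently.

```bash
python3 - <<'E'
from h import *
print(need([.608,-.0248,.200]))
E
python3 -m jog '[{"tx":0.2,"ty":-0.08,"tz":-0.05,"wx":0,"wy":0,"wz":0,"grip":1},{"tx":0.6,"ty":-0.08,"tz":-0.05,"wx":0,"wy":0,"wz":0,"grip":1},{"tx":1,"ty":-0.08,"tz":-0.05,"wx":0,"wy":0,"wz":0,"grip":1},{"tx":1.4,"ty":-0.08,"tz":-0.05,"wx":0,"wy":0,"wz":0,"grip":1},{"tx":1.8,"ty":-0.08,"tz":-0.05,"wx":0,"wy":0,"wz":0,"grip":1},{"tx":2,"ty":-0.08,"tz":-0.05,"wx":0,"wy":0,"wz":0,"grip":1}]' 30
python3 - <<'E'
from h import *
s=snap('scene','scene9')
cv2.imwrite('pics/crop9.png',cv2.resize(s['frame'][195:245,255:305],(600,600),interpolation=cv2.INTER_CUBIC))
E
```

```text
[ 1.71 -0.09 -0.04]
t: 6.5
eef_pos: [0.6077, -0.0249, 0.1965]
tcp_rot: [-0.931, 1.363, 0.931]
ft_force: [0.5, -0.1, -0.8]
opening: 0.0214
```

View pics/crop9.png

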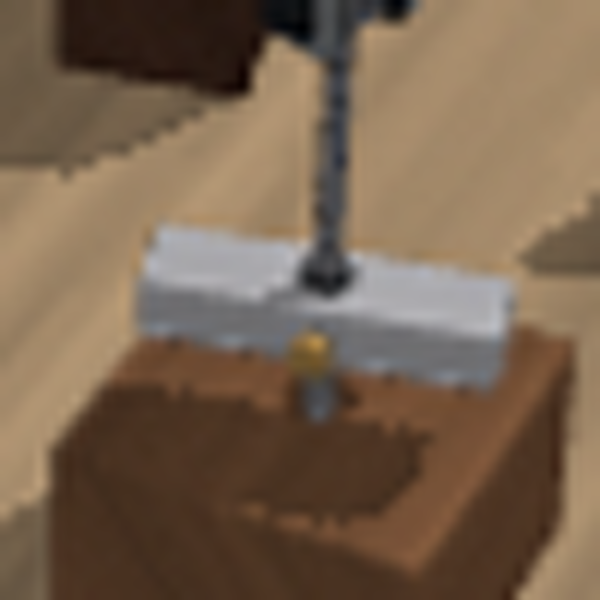

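The rod vanishes at the front lip of the bore (317,418), so it has entered. No contact force yet. I'll go on down to beam contact, expected at TCP z ≈ 0.175.

```bash
python3 -m jog '[{"tx":0.3,"ty":0,"tz":0,"wx":0,"wy":0,"wz":0,"grip":1},{"tx":0.6,"ty":0,"tz":0,"wx":0,"wy":0,"wz":0,"grip":1},{"tx":0.9,"ty":0,"tz":0,"wx":0,"wy":0,"wz":0,"grip":1},{"tx":1.2,"ty":0,"tz":0,"wx":0,"wy":0,"wz":0,"grip":1},{"tx":1.5,"ty":0,"tz":0,"wx":0,"wy":0,"wz":0,"grip":1},{"tx":1.7,"ty":0,"tz":0,"wx":0,"wy":0,"wz":0,"grip":1},{"tx":1.7,"ty":0,"tz":0,"wx":0,"wy":0,"wz":0,"grip":1}]' 30
python3 - <<'E'
from h import *
s=snap('scene','scene10')
cv2.imwrite('pics/crop10.png',cv2.resize(s['frame'][195:245,255:305],(600,600),interpolation=cv2.INTER_CUBIC))
print(arm.get_obs()['ft_force'])
E
```

```text
t: 7.25
eef_pos: [0.6076, -0.0248, 0.1791]
tcp_rot: [-0.931, 1.363, 0.932]
ft_force: [0.1, -0.2, -1.1]
opening: 0.0206
[ 0.4290515   0.56956867 -1.88376971]
```

View pics/crop10.png

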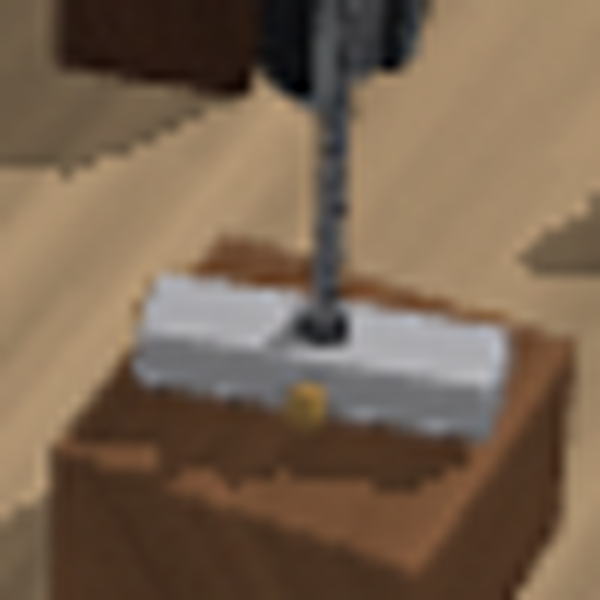

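The beam is a few mm above the face. I'll continue in small steps and watch the force.

```bash
python3 -m jog '[{"tx":0.2,"ty":0,"tz":0,"wx":0,"wy":0,"wz":0,"grip":1},{"tx":0.3,"ty":0,"tz":0,"wx":0,"wy":0,"wz":0,"grip":1},{"tx":0.4,"ty":0,"tz":0,"wx":0,"wy":0,"wz":0,"grip":1},{"tx":0.5,"ty":0,"tz":0,"wx":0,"wy":0,"wz":0,"grip":1},{"tx":0.6,"ty":0,"tz":0,"wx":0,"wy":0,"wz":0,"grip":1},{"tx":0.7,"ty":0,"tz":0,"wx":0,"wy":0,"wz":0,"grip":1},{"tx":0.8,"ty":0,"tz":0,"wx":0,"wy":0,"wz":0,"grip":1}]' 30
python3 - <<'E'
from h import *
print(arm.get_obs()['ft_force'])
E
```

```text
t: 8.0
eef_pos: [0.6077, -0.0249, 0.1714]
tcp_rot: [-0.931, 1.363, 0.931]
ft_force: [-1.1, -0.2, 1.5]
opening: 0.0209
[-1.13566253 -0.15407667  1.48590565]
```

Force went from −1.6 to +1.5 N, so the beam is down and the rod is sliding. From here I use 0.5 mm rows.

```bash
python3 -m jog '[{"tx":0.1,"ty":0,"tz":0,"wx":0,"wy":0,"wz":0,"grip":1},{"tx":0.15,"ty":0,"tz":0,"wx":0,"wy":0,"wz":0,"grip":1},{"tx":0.2,"ty":0,"tz":0,"wx":0,"wy":0,"wz":0,"grip":1},{"tx":0.25,"ty":0,"tz":0,"wx":0,"wy":0,"wz":0,"grip":1},{"tx":0.3,"ty":0,"tz":0,"wx":0,"wy":0,"wz":0,"grip":1},{"tx":0.35,"ty":0,"tz":0,"wx":0,"wy":0,"wz":0,"grip":1},{"tx":0.4,"ty":0,"tz":0,"wx":0,"wy":0,"wz":0,"grip":1}]' 30
```

```text
t: 8.7
eef_pos: [0.6077, -0.0249, 0.1674]
tcp_rot: [-0.931, 1.363, 0.931]
ft_force: [-0.8, -0.5, 1.5]
opening: 0.0209
```

```bash
python3 -m jog '[{"tx":0.05,"ty":0,"tz":0,"wx":0,"wy":0,"wz":0,"grip":1},{"tx":0.1,"ty":0,"tz":0,"wx":0,"wy":0,"wz":0,"grip":1},{"tx":0.15,"ty":0,"tz":0,"wx":0,"wy":0,"wz":0,"grip":1},{"tx":0.2,"ty":0,"tz":0,"wx":0,"wy":0,"wz":0,"grip":1},{"tx":0.25,"ty":0,"tz":0,"wx":0,"wy":0,"wz":0,"grip":1},{"tx":0.3,"ty":0,"tz":0,"wx":0,"wy":0,"wz":0,"grip":1}]' 30
```

```text
t: 9.3
eef_pos: [0.6077, -0.0249, 0.1644]
tcp_rot: [-0.931, 1.363, 0.931]
ft_force: [-0.9, 0.0, 1.8]
opening: 0.0213
```

```bash
python3 -m jog '[{"tx":0.05,"ty":0,"tz":0,"wx":0,"wy":0,"wz":0,"grip":1},{"tx":0.1,"ty":0,"tz":0,"wx":0,"wy":0,"wz":0,"grip":1},{"tx":0.15,"ty":0,"tz":0,"wx":0,"wy":0,"wz":0,"grip":1},{"tx":0.2,"ty":0,"tz":0,"wx":0,"wy":0,"wz":0,"grip":1},{"tx":0.25,"ty":0,"tz":0,"wx":0,"wy":0,"wz":0,"grip":1}]' 30
```

```text
t: 9.8
eef_pos: [0.6077, -0.0249, 0.1618]
tcp_rot: [-0.931, 1.363, 0.931]
ft_force: [-1.5, -0.5, 1.5]
opening: 0.0213
```

```bash
python3 -m jog '[{"tx":0.05,"ty":0,"tz":0,"wx":0,"wy":0,"wz":0,"grip":1},{"tx":0.1,"ty":0,"tz":0,"wx":0,"wy":0,"wz":0,"grip":1},{"tx":0.15,"ty":0,"tz":0,"wx":0,"wy":0,"wz":0,"grip":1},{"tx":0.2,"ty":0,"tz":0,"wx":0,"wy":0,"wz":0,"grip":1},{"tx":0.25,"ty":0,"tz":0,"wx":0,"wy":0,"wz":0,"grip":1}]' 30
```

```text
t: 10.3
eef_pos: [0.6077, -0.0249, 0.1593]
tcp_rot: [-0.931, 1.363, 0.931]
ft_force: [-1.2, -0.8, 1.1]
opening: 0.0209
```

```bash
python3 -m jog '[{"tx":0.05,"ty":0,"tz":0,"wx":0,"wy":0,"wz":0,"grip":1},{"tx":0.1,"ty":0,"tz":0,"wx":0,"wy":0,"wz":0,"grip":1},{"tx":0.15,"ty":0,"tz":0,"wx":0,"wy":0,"wz":0,"grip":1},{"tx":0.2,"ty":0,"tz":0,"wx":0,"wy":0,"wz":0,"grip":1},{"tx":0.25,"ty":0,"tz":0,"wx":0,"wy":0,"wz":0,"grip":1}]' 30
```

```text
t: 10.8
eef_pos: [0.6084, -0.0251, 0.1584]
tcp_rot: [-0.933, 1.361, 0.929]
ft_force: [-1.9, 0.3, 13.1]
opening: 0.021
```

Force jumped to 13 N at TCP z = 0.1584, which implies a depth of about 45 mm, inside the 36–58 mm range. I'll hold a light press for a second.

```bash
python3 -m jog '[{"tx":0.08,"ty":0,"tz":0,"wx":0,"wy":0,"wz":0,"grip":1},{"tx":0.08,"ty":0,"tz":0,"wx":0,"wy":0,"wz":0,"grip":1},{"tx":0.08,"ty":0,"tz":0,"wx":0,"wy":0,"wz":0,"grip":1},{"tx":0.08,"ty":0,"tz":0,"wx":0,"wy":0,"wz":0,"grip":1},{"tx":0.08,"ty":0,"tz":0,"wx":0,"wy":0,"wz":0,"grip":1},{"tx":0.08,"ty":0,"tz":0,"wx":0,"wy":0,"wz":0,"grip":1},{"tx":0.08,"ty":0,"tz":0,"wx":0,"wy":0,"wz":0,"grip":1},{"tx":0.08,"ty":0,"tz":0,"wx":0,"wy":0,"wz":0,"grip":1}]' 30
python3 - <<'E'
from h import *
s=snap('scene','scene11');o=arm.get_obs();print(o['ft_force'],R.from_rotvec(o['tcp_rot']).as_matrix()[:,0].round(4))
cv2.imwrite('pics/crop11.png',cv2.resize(s['frame'][195:245,255:305],(600,600),interpolation=cv2.INTER_CUBIC))
E
```

```text
t: 11.6
eef_pos: [0.6086, -0.0252, 0.1585]
tcp_rot: [-0.934, 1.36, 0.928]
ft_force: [-2.1, -0.5, 7.0]
opening: 0.0216
[-1.58241792 -0.57022197  7.01495436] [ 0.0044 -0.0015 -1.    ]
```

View pics/crop11.png

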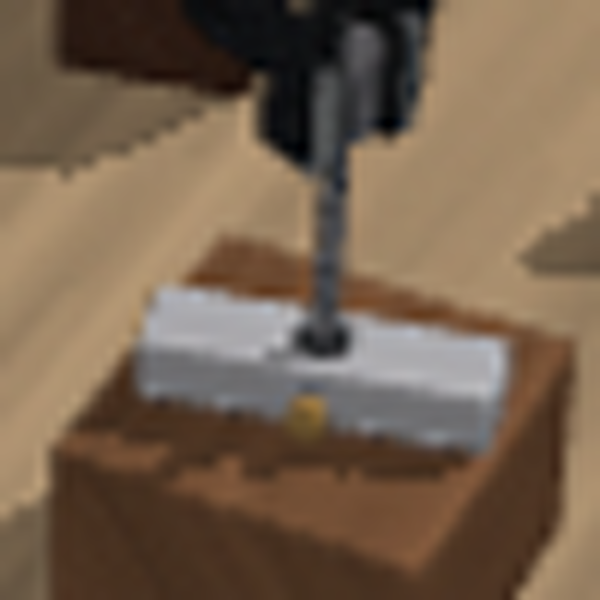

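```bash
python3 - <<'E'
from h import *
s=load('scene11');c=lambda x,y:(x/12+254.5,y/12+194.5)
for z in(.07,.073):
    a,b=onz(s,*c(138,396),z),onz(s,*c(490,452),z); u=(b-a)/np.linalg.norm(b-a); n=np.array([-u[1],u[0],0])
    print(z,np.linalg.norm(b-a),n@(np.array([.608,-.0244,z])-a),u@(np.array([.608,-.0244,z])-a))
E
```

```text
0.07 0.09858944710170545 0.011835177633635311 0.04988441206086817
0.073 0.09824707147636806 0.015419798853356577 0.049144238067971115
```

The beam edge fits the plinth face at z ≈ 0.070–0.073, with a length of 98.6 mm and equal overhang. I'll hold once more, ease the press, and open.

```bash
python3 -m jog '[{"tx":0.08,"ty":0,"tz":0,"wx":0,"wy":0,"wz":0,"grip":1},{"tx":0.08,"ty":0,"tz":0,"wx":0,"wy":0,"wz":0,"grip":1},{"tx":0.08,"ty":0,"tz":0,"wx":0,"wy":0,"wz":0,"grip":1},{"tx":0.08,"ty":0,"tz":0,"wx":0,"wy":0,"wz":0,"grip":1},{"tx":0.06,"ty":0,"tz":0,"wx":0,"wy":0,"wz":0,"grip":1},{"tx":0.04,"ty":0,"tz":0,"wx":0,"wy":0,"wz":0,"grip":1},{"tx":0.03,"ty":0,"tz":0,"wx":0,"wy":0,"wz":0,"grip":1}]' 30
python3 -m jog '[{"tx":0,"ty":0,"tz":0,"wx":0,"wy":0,"wz":0,"grip":2.5},{"tx":0,"ty":0,"tz":0,"wx":0,"wy":0,"wz":0,"grip":3},{"tx":0,"ty":0,"tz":0,"wx":0,"wy":0,"wz":0,"grip":4},{"tx":0,"ty":0,"tz":0,"wx":0,"wy":0,"wz":0,"grip":5},{"tx":0,"ty":0,"tz":0,"wx":0,"wy":0,"wz":0,"grip":6},{"tx":0,"ty":0,"tz":0,"wx":0,"wy":0,"wz":0,"grip":6}]' 30
python3 - <<'E'
from h import *
snap('wrist','wrist12');s=snap('scene','scene12');o=arm.get_obs();print(o['ft_force'])
cv2.imwrite('pics/crop12.png',cv2.resize(s['frame'][165:245,240:320],(600,600),interpolation=cv2.INTER_CUBIC))
E
```

```text
t: 12.35
eef_pos: [0.6086, -0.0252, 0.1585]
tcp_rot: [-0.934, 1.36, 0.928]
ft_force: [-1.7, -0.6, 5.3]
opening: 0.0211
t: 12.95
eef_pos: [0.6086, -0.0252, 0.1584]
tcp_rot: [-0.934, 1.359, 0.928]
ft_force: [-0.3, -0.2, -0.9]
opening: 0.0601
[-0.33334735  0.43390198  0.6738501 ]
```

View pics/wrist12.png

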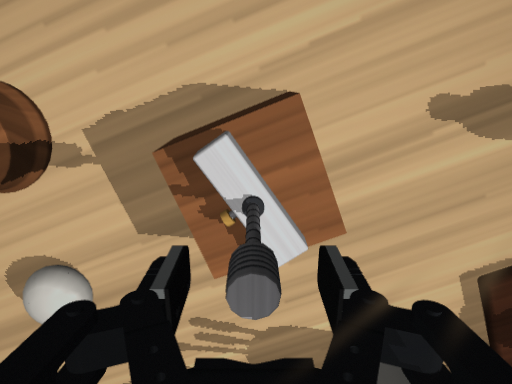

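View pics/crop12.png

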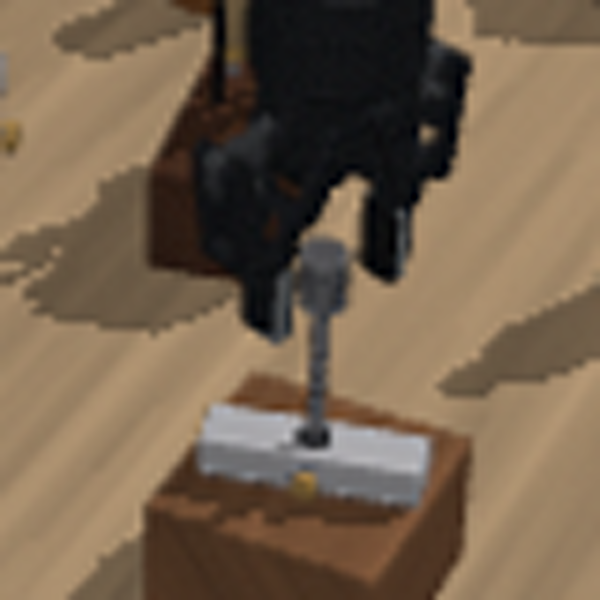

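The gauge is released and stands clear between the open fingers (head at (252,290), fingers at 188 and 320). I'll retreat upward.

```bash
python3 -m jog '[{"tx":-0.5,"ty":0,"tz":0,"wx":0,"wy":0,"wz":0,"grip":6.5},{"tx":-2,"ty":0,"tz":0,"wx":0,"wy":0,"wz":0,"grip":6.5},{"tx":-4,"ty":0,"tz":0,"wx":0,"wy":0,"wz":0,"grip":6.5},{"tx":-7,"ty":0,"tz":0,"wx":0,"wy":0,"wz":0,"grip":6.5},{"tx":-10,"ty":0,"tz":0,"wx":0,"wy":0,"wz":0,"grip":6.5},{"tx":-13,"ty":0,"tz":0,"wx":0,"wy":0,"wz":0,"grip":6.5},{"tx":-14,"ty":0,"tz":0,"wx":0,"wy":0,"wz":0,"grip":6.5},{"tx":-14,"ty":0,"tz":0,"wx":0,"wy":0,"wz":0,"grip":6.5}]' 30
python3 - <<'E'
from h import *
w=snap('wrist','wrist13');s=snap('scene','scene13')
a=cv2.resize(s['frame'][165:245,240:320],(400,400),interpolation=cv2.INTER_CUBIC)
cv2.imwrite('pics/crop13.png',a); 
for P in([.6085,-.025,.189],[.6085,-.025,.09]): print(proj(s,P),proj(w,P))
E
```

```text
t: 13.85
eef_pos: [0.6082, -0.025, 0.2996]
tcp_rot: [-0.935, 1.358, 0.926]
ft_force: [-0.5, -0.0, 0.2]
opening: 0.0646
(np.float64(283.0106984588445), np.float64(198.58709614974717)) (np.float64(253.7049896269503), np.float64(188.76625650290018))
(np.float64(281.71567488427064), np.float64(223.07806809030728)) (np.float64(253.68035238296073), np.float64(161.15485317749568))
```

View pics/crop13.png

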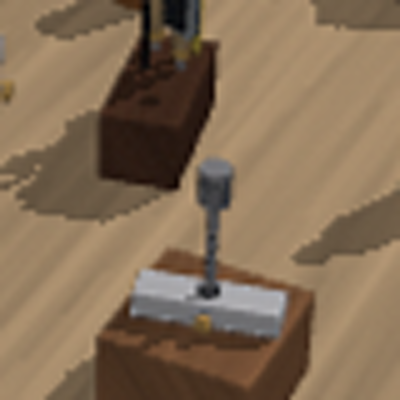

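View pics/wrist13.png

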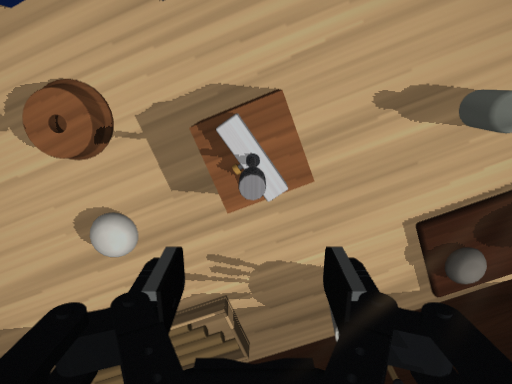

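View pics/scene13.png

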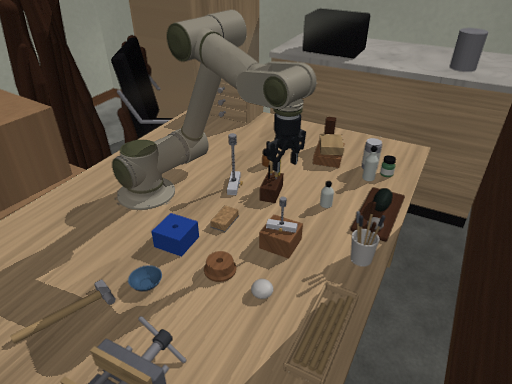

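The head and rod base land within about 1–3 px of prediction in both views, and the rod is upright. One more check is whether opening the fingers pulled the rod up. I'll compare the head before and after release.

```bash
python3 - <<'E'
from h import *
I=[cv2.resize(load(n)['frame'][190:230,268:298],(264,352*1),interpolation=cv2.INTER_CUBIC) for n in('scene11','scene12','scene13')]
cv2.imwrite('pics/cmp.png',np.hstack(I))
w=load('wrist13')['frame'][140:210,215:295];cv2.imwrite('pics/w13c.png',cv2.resize(w,(640,560),interpolation=cv2.INTER_CUBIC))
E
```

```text
(no output)
```

View pics/cmp.png

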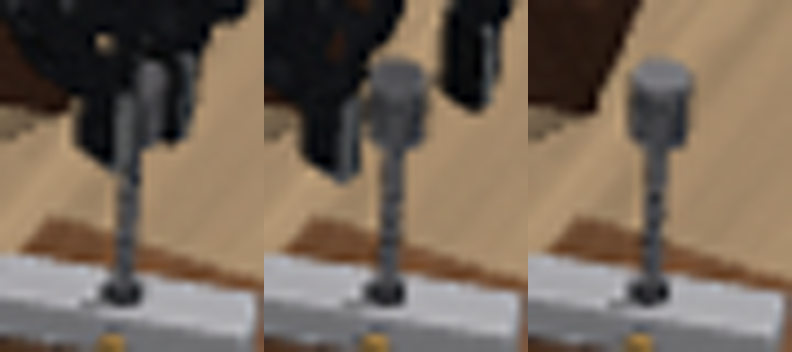

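View pics/w13c.png

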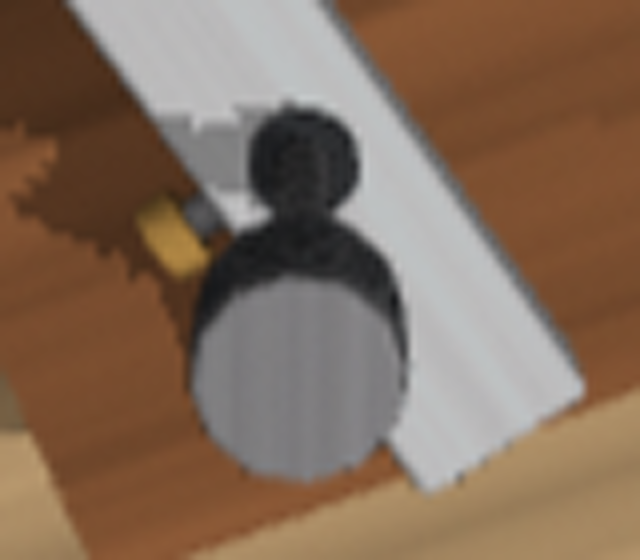

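Head top and bottom rows are the same before and after release within about 2 of 8.8 zoomed px (≲1 mm), so the rod was not pulled up. Nothing else in the scene has moved. Handing in.

```bash
python3 -c "
from bench import hand_in
print(hand_in())"
```

```text
the job is handed in; nothing more can be done
None
```

The hole measures about 45 mm deep. The gauge is released and stands on the brown square plinth, rod on the bottom of the hole, and the job was handed in at about 14 s. I don't know the verdict, since handing in doesn't report one.

- **What I did:** I took the gauge from the tool block by its rod head, entered the plinth's bore and set the beam on the face. I then slid the rod down in 0.5 mm steps until the force jumped to 13 N. I held it there for about 1.5 s at 5–7 N, eased off, opened the fingers and retreated upward.
- **Depth reading:** The 45 mm comes from the arm's height at contact, so it is good to a couple of mm. It lies within the 36–58 mm range given.
- **Last checks:**
    - The beam looks flat on the wood: its underside fits the face height at 70–73 mm.
    - The rod looks upright.
    - The rod did not visibly rise on release (1 mm or less).
    - The fingers are clear, and nothing else looks moved in the scene view.
- **What disagreed or failed:**
    - The head sat 1–4 px from where I expected it. The scene view put it slightly high and the wrist view slightly low.
    - The top and scene views differed by 2 mm on where the bore is.
    - My first move commands were refused for missing keys, and the arm did not move.

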